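Probe a gear unit with a gauge rod and hold it up for reading

TASK

Take the gauge rod from its rest, push it down the slanted guide tube of the blue gear unit until its collar stops on the tube's rim, pause there for a moment, and draw it right out again. Then hold the rod still and level in the air with its tip about 10 cm above the middle of the white reading panel, and finish like that, still holding it. Leave the other things on the bench where they are.

Things in the scene. Friction and masses are not known exactly. Their poses are not given: they have to be found in the camera images.
- gauge_grip (a point): Centre of the gauge rod's handle, the place to grip it: orange, flat, black ribs, 46 mm long, 12 mm thick, 26 mm high. Axes of the gauge: x along the rod towards its tip, y across the 12 mm thickness, z along the 26 mm height. At the start the gauge lies in the forks of the rest, slanting 35 degrees down to its tip, which points roughly away from the robot
- gauge_collar (a point): Centre of the front (tip side) face of the gauge's brass collar, 41 mm ahead of the handle's centre; axes as gauge_grip
- gauge_tip (a point): Tip of the gauge rod, 151 mm ahead of the handle's centre; axes as gauge_grip
- gauge: The loose gauge rod as a whole, about 85 g; origin and axes as gauge_grip. Behind to front: handle, 10 mm shank, brass collar (28 mm dia., 8 mm thick), steel rod (8 mm dia., 110 mm long) with dark and red ring marks and a tapered tip; centre of mass about 60 mm ahead of the handle's centre. It lifts out of the rest straight up, clear after 25 mm
- rest: Black foot, 150x70x10 mm, with two grey forked posts (up to 100 mm high) in which the gauge lies; stands fixed. Origin on the bench under it, x the way the gauge points seen from above, z up
- gear_unit: Blue gear unit on a dark base plate of 136x112 mm, 80 mm high without the tube, stands fixed. Origin on the bench under it, 25 mm on the robot's side of the base plate's centre; x roughly away from the robot, z up. The guide tube rises out of its top towards the robot
- guide_tube: Aluminium tube fixed to the gear unit. Origin: centre of its open mouth, 110 mm above the bench; x: along the bore, inwards, 35 degrees below level. Bore 12 mm dia., flared to 19 mm over the last 11 mm at the mouth (27 mm outside), 115 mm deep: the collar stops on the rim before the tip reaches the end. Fully inserted, gauge_collar lies on the origin
- panel: Square white reading panel in a grey frame, 130x130 mm, 13 mm high, stands fixed. Origin on the bench under its centre
- mouse: Bystander: dark computer mouse, 99x56x41 mm, loose; origin on its underside
- tape: Bystander: roll of black tape, 80x80x24 mm, loose; origin on its underside
- steel_cup: Bystander: turned steel cup with a red band, 60x60x52 mm, loose; origin on its underside
- spool: Bystander: spool of solder wire with black flanges, 55x55x38 mm, loose; origin on its underside
- stepper: Bystander: spare stepper motor, 67x42x42 mm, loose; origin on its underside
- boot: Bystander: black rubber lens boot, 68x68x37 mm, loose; origin on its underside

How it is judged:
By the outcome, as a careful person would: the job done as asked, in the order asked, and still so for the second after the job is handed in, while the arm keeps its last pose, push and grip.
It also fails if it takes over 54 s, if anything falls off the work surface, if the arm or the gripper's body presses on something with over 40 N, if the wrist force passes 120 N, or if a joint passes its speed limit or range.

ROBOT

A 7-joint arm with a two-finger parallel gripper is mounted at the origin on a cart in front of the work surface, level with it; the furniture and walls round the work are solid. World frame = base frame: x ahead of the robot, y to its left, z up, the work surface at z = 0. Lengths are in m, angles in rad, forces in N, time in s.
With the tool pointing down it reaches from about 0.4 to 0.85 m from the base axis. Payload 4.5 kg.
Tool frame: the origin (TCP) lies on the centre line of the jaws, within the pads' length; the fingertips stand 8 mm ahead of it and the grasp point (between the pads) lies 11 mm behind it; z points along the fingers, x is the direction in which the jaws open and shut, and the axes are right-handed (so a half turn about z gives the same grasp; the last joint's range is limited). The gripper opens to 88 mm and grips with 3 to 60 N. Pads are 18 mm wide; open, the fingers measure 123 mm over their backs; the gripper's body (75 mm by 187 mm) begins 45 mm behind the grasp point.
Start: joints at [-1.074, 0.689, -0.195, 1.565, 0.157, 0.902, -0.215], TCP at [0.279, 0.559, 0.247] pointing down, gripper open.
Joint ranges: [-3.01, 3.01], [-0.46, 2.08], [-1.47, 1.51], [0.13, 2.56], [-1, 4.14], [0.04, 2.09], [-2.66, 2.66]. Speed limits (rad/s): [2.57, 2.57, 3.14, 3.14, 3.14, 3.14, 3.14].

INTERFACE

Orientations are given as a unit quaternion [x, y, z, w].
In Python, from plant import r gives the robot as it stands.
- The arm moves only by the shell command python3 -m pendant 'ROWS' [FORCE]. ROWS is JSON, a list of rows, each a list of 3 entries, a list of its own where there are three numbers: the turn, a rotation vector about the tool's x, y, z in rad, then the shift along the tool's x, y, z in m, then the opening, from 0 (shut) to 1 (fully open). In form: [[[wx, wy, wz], [tx, ty, tz], claw], ...]. A call has 1 to 10 rows; each row is the pose to reach, as a shift and turn from the pose commanded when the call began, along the tool's axes at that moment; what a row does not reach only later rows make up. A row lasts 1/10 s, in which the tool goes at most 50 mm and 8.59 degrees, less where a joint would pass 70% of its speed; a pose out of reach is approached as far as the arm can. A call with a gripper value outside its range is refused whole. The fingers move at their own pace and stop on an object; FORCE is the grip in N (left out, the last holds). Time passes only in rows, so rows that repeat a pose let the fingers close. It gives the time, the measured TCP pose, the force and the opening at its end, in the units of the state.
- r.get_state(): the state, without advancing time (a new reading comes with each control period).
- r.snapshot(name): name is "scene" or "top" or "wrist"; returns a dict with "image" (400x640x3 uint8, red, green, blue), "mtx" (3x3 intrinsics, pixels), "dist" ([k1, k2, p1, p2, k3] as OpenCV has them; the pictures are not rectified), "R" (3x3) and "t" (3): a world point X has camera coordinates R X + t; the wrist camera has in their place "T_tool_cam" (4x4, takes a point from camera to tool coordinates, whose origin is the TCP and whose axes are the tool frame's). Camera axes: x right, y down, z forward; pixel columns grow to the right and rows downward; lengths in m; the calibration is good to about 2 mm. A picture is of the moment at which its call begins: read the wrist's pose just before it. There is no depth.
- r.finish_job(): hands the job in, once; it reports no verdict.
The state is a dict: "clock": time; "q": joint angles; "qd": joint speeds; "joint_torque": joint torques, N m; "tool_pos": TCP position; "eef_rot": TCP orientation; "contact_force": force on the tool from outside, world axes, zero at the start; "moment": the same for the moment, N m; "opening": opening from 0.0 (shut) to 1.0 (fully open).
Only numpy, scipy, OpenCV 4.12 (cv2) and the standard library are available. Lean on these libraries where they do the work, as an engineer would, in place of code of your own. Each camera call takes 0.05 s, during which the arm holds its last target. There are 200 camera calls.

## Working session

There is one attempt and no reset: what is moved stays moved. The work goes in short steps, Python scripts to look and compute and a shell command to move; the robot and the scene stay as the last step left them, time stands still between calls to the robot, and variables do not carry over. Pictures are saved under pics/ and viewed, about 8 in all and at most 12, crops included, and the job is handed in when it is done.

```bash
ls; mkdir -p pics
python3 - <<'E'
from plant import r
import cv2,pickle
print(r.get_state())
for n in("scene","top"):
    s=r.snapshot(n); pickle.dump(s,open(f"{n}.pkl","wb")); cv2.imwrite(f"pics/{n}.png",s["image"][:,:,::-1])
    print(n,s["mtx"],s["dist"],s["R"],s["t"])
E
```

```text
pics
{'clock': 0.0, 'q': array([-1.07421416,  0.68998341, -0.1945086 ,  1.56631723,  0.15733146,
        0.90246163, -0.2151555 ]), 'qd': array([ 2.22970007e-04,  7.65759797e-05,  5.72504509e-04,  1.66117368e-03,
        8.32928966e-04, -7.34998663e-04, -1.38835985e-03]), 'joint_torque': array([-7.39701372e-04, -5.27556109e+01, -1.26685180e+00, -1.53430867e+01,
       -5.25419635e-02,  6.58480873e-03,  1.77500128e-04]), 'tool_pos': array([0.27881047, 0.55870349, 0.24591737]), 'eef_rot': array([ 8.50412123e-01,  5.26116369e-01, -7.12633288e-04,  5.29357581e-04]), 'contact_force': array([-0.07465168,  0.68330522,  0.70703464]), 'moment': array([-0.02905975,  0.01473671, -0.03965992]), 'opening': 1.0007017483253642}
scene [[422.93403913   0.         316.15931143]
 [  0.         422.93403913 205.4204005 ]
 [  0.           0.           1.        ]] [0.02194118 0.         0.         0.         0.        ] [[ 0.90081952 -0.43398165  0.01356947]
 [-0.30446462 -0.65364372 -0.69285726]
 [ 0.30955693  0.62000792 -0.72094708]] [-0.52171658  0.2273351   0.98949593]
top [[361.48810871   0.         319.17916756]
 [  0.         361.48810871 205.05886924]
 [  0.           0.           1.        ]] [-0.01727366  0.          0.          0.          0.        ] [[-0.02326023 -0.99972651  0.00242036]
 [-0.98793171  0.02261483 -0.15323021]
 [ 0.15313357 -0.00595532 -0.98818756]] [0.00683516 0.55631063 0.98906613]
```

View pics/scene.png

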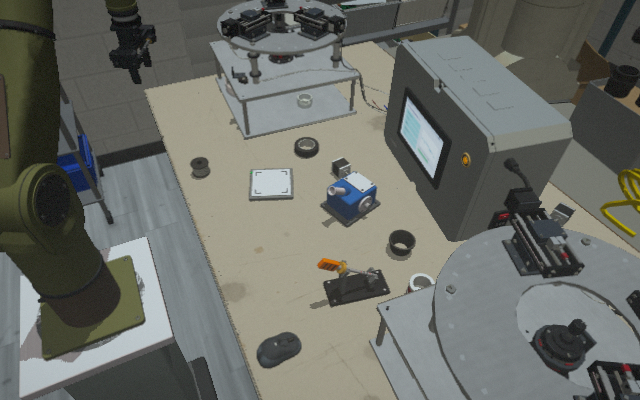

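View pics/top.png

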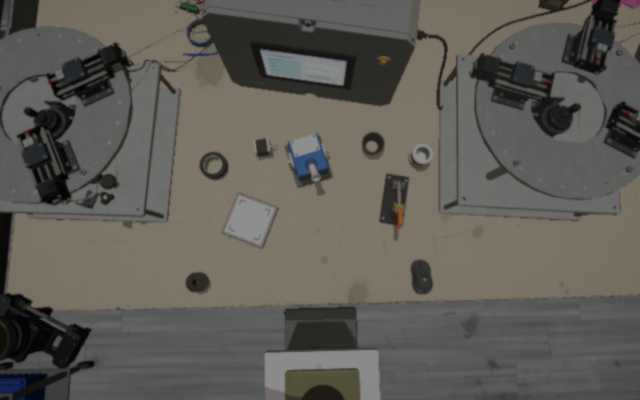

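The top view shows the handle at about (400,215) and the tube mouth near (317,175). The panel is centred near (250,220). In the scene view the handle is at (328,264), the mouth near (334,187) and the panel at (271,184). Next I'll view enlarged crops.

```bash
cat > h.py <<'E'
import cv2,pickle,numpy as np
def L(n): return pickle.load(open(n+".pkl","rb"))
def ray(s,uv,pose=None):
    p=cv2.undistortPoints(np.array([[uv]],float),s["mtx"],s["dist"])[0,0]
    d=np.array([p[0],p[1],1.]); R,t=s["R"],s["t"]
    c=-R.T@t; d=R.T@d; return c,d/np.linalg.norm(d)
def onz(s,uv,z):
    c,d=ray(s,uv); return c+d*(z-c[2])/d[2]
def tri(a,b):
    A=np.zeros((3,3));B=np.zeros(3)
    for c,d in(a,b):
        P=np.eye(3)-np.outer(d,d);A+=P;B+=P@c
    X=np.linalg.solve(A,B); return X,[np.linalg.norm((np.eye(3)-np.outer(d,d))@(X-c)) for c,d in(a,b)]
def proj(s,X): return cv2.projectPoints(np.array([X],float),cv2.Rodrigues(s["R"])[0],s["t"],s["mtx"],s["dist"])[0][0,0]
E
python3 - <<'E'
from h import *
def crop(n,x,y,w,h,W,H): 
    im=L(n)["image"][y:y+h,x:x+w,::-1]; return cv2.resize(np.clip(im*1.6,0,255).astype('uint8'),(W,H),interpolation=cv2.INTER_CUBIC)
a=np.hstack([crop("top",370,165,50,75,266,400),crop("top",280,125,67,75,357,400)])
b=np.hstack([crop("scene",310,250,90,60,450,300),crop("scene",315,165,70,60,350,300)])
H=np.zeros((700,800,3),'uint8');H[:400,:623]=a;H[400:]=b
cv2.imwrite("pics/c1.png",H[:, :][0:400,:623]);cv2.imwrite("pics/c.png",cv2.resize(H,(686,600)))
for n in("top","scene"):
    s=L(n);hsv=cv2.cvtColor(s["image"],cv2.COLOR_RGB2HSV)
    m=cv2.inRange(hsv,(4,170,90),(18,255,255)); k,l,st,c=cv2.connectedComponentsWithStats(m)
    print(n,[(st[i],c[i]) for i in range(1,k) if st[i][4]>15])
    m=cv2.inRange(hsv,(0,0,165),(180,40,255)); k,l,st,c=cv2.connectedComponentsWithStats(m)
    print(n,"white",[(st[i],c[i],onz(s,c[i],.013)) for i in range(1,k) if st[i][4]>300])
E
```

```text
top [(array([397, 211,   6,  17,  67], dtype=int32), array([399.53731343, 218.13432836]))]
top white []
scene [(array([318, 258,  22,  12, 137], dtype=int32), array([327.61313869, 262.9270073 ]))]
scene white [(array([ 401,   99,   42,   79, 1068], dtype=int32), array([425.27247191, 141.7593633 ]), array([1.06101555, 0.16391028, 0.013     ])), (array([252, 169,  39,  27, 949], dtype=int32), array([270.92729189, 182.15173867]), array([0.52359949, 0.19648601, 0.013     ])), (array([344, 170,  31,  22, 325], dtype=int32), array([359.68923077, 180.68      ]), array([0.76794829, 0.09027328, 0.013     ])), (array([ 246,  187,   80,   68, 1179], dtype=int32), array([286.86429177, 220.31382528]), array([0.50693408, 0.03545529, 0.013     ])), (array([  20,  237,  152,  160, 5319], dtype=int32), array([109.10584696, 327.86219214]), array([ 0.03135618, -0.09110378,  0.013     ])), (array([ 20, 276,  20,  72, 926], dtype=int32), array([ 27.20302376, 307.55831533]), array([-0.12616256,  0.03992131,  0.013     ]))]
```

View pics/c.png

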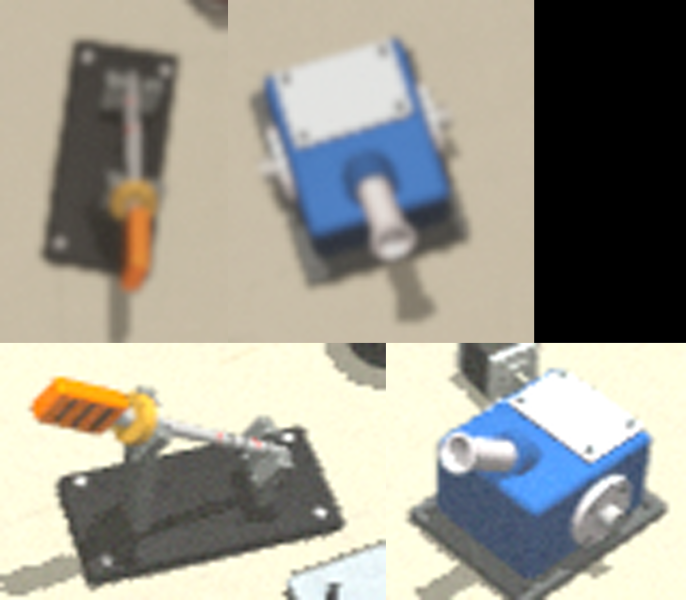

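Run:
```python
from h import *
from scipy.spatial.transform import Rotation as Ro
t,s=L("top"),L("scene")
for n,a,b in[("handle",(399.5,218.1),(327.6,262.9)),("collar",(399.1,208.3),(342,267.5)),("tip",(398.4,182.1),(377.7,277.3)),("mouth",(316.1,178.2),(331.8,190.4)),("root",(311.7,163.7),(342.4,190.4))]:
    X,e=tri(ray(t,a),ray(s,b)); print(n,X.round(4),np.round(e,4))
# panel from top
c=np.array([onz(t,(250,220),.013),onz(t,(316.1,178.2),.11),onz(t,(399.5,218.1),.125)]);print(c)
for uv in[(88,57),(168,70),(60,241)]: print("rest screws",onz(t,(370+uv[0]/4.57,165+uv[1]/4.57),.01))
for uv in[(285,92),(384,52),(400,103),(303,140)]: print("plate screws",onz(t,(280+(uv[0]-228)/4.57,125+uv[1]/4.57),.08))
from plant import r
R=Ro.from_quat(r.get_state()["eef_rot"]).as_matrix();print(R.round(3)); print(r.snapshot("wrist")["T_tool_cam"])
```

```text
handle [ 0.503  -0.2135  0.1284] [0.0009 0.0009]
collar [ 0.5344 -0.2208  0.1012] [0.0009 0.0009]
tip [ 0.6232 -0.2398  0.0318] [0.0028 0.0028]
mouth [6.210e-01 5.000e-04 1.106e-01] [0.0018 0.0018]
root [0.6653 0.013  0.083 ] [0.0022 0.0022]
[[ 0.52143193  0.19680475  0.013     ]
 [ 0.61941947  0.00100154  0.11      ]
 [ 0.5043023  -0.21459758  0.125     ]]
rest screws [ 0.6399505 -0.2173123  0.01     ]
rest screws [ 0.63010948 -0.26916333  0.01      ]
rest screws [ 0.51949764 -0.19288417  0.01      ]
plate screws [0.72352996 0.06564801 0.08      ]
plate screws [0.7479423  0.00393572 0.08      ]
plate screws [ 0.714858   -0.00524843  0.08      ]
plate screws [0.69258411 0.0549342  0.08      ]
[[ 0.446  0.895 -0.001]
 [ 0.895 -0.446 -0.002]
 [-0.002  0.    -1.   ]]
[[ 9.99999602e-01 -7.70935068e-04 -4.49920963e-04 -6.31854540e-04]
 [ 8.66945972e-04  9.58854469e-01  2.83896734e-01 -7.38891863e-02]
 [ 2.12542778e-04 -2.83897011e-01  9.58854755e-01 -1.38748524e-01]
 [ 0.00000000e+00  0.00000000e+00  0.00000000e+00  1.00000000e+00]]
```

```bash
python3 -m pendant '[[[0,0,-0.15],[-0.035,0.029,0],1],[[0,0,-0.3],[-0.07,0.057,-0.01],1],[[0,0,-0.45],[-0.105,0.086,-0.02],1],[[0,0,-0.6],[-0.14,0.115,-0.02],1],[[0,0,-0.7],[-0.175,0.144,-0.02],1],[[0,0,-0.785],[-0.21,0.172,-0.02],1],[[0,0,-0.785],[-0.245,0.201,-0.02],1],[[0,0,-0.785],[-0.257,0.24,-0.02],1],[[0,0,-0.785],[-0.268,0.278,-0.02],1],[[0,0,-0.785],[-0.28,0.315,-0.02],1]]'
python3 - <<'E'
from plant import r
from scipy.spatial.transform import Rotation as Ro
import numpy as np
s=r.get_state();R=Ro.from_quat(s["eef_rot"]).as_matrix();print(s["tool_pos"],R.round(3),R.T@(np.array([.61,0,.26])-s["tool_pos"]))
E
```

```text
clock: 1.15
tool_pos: [0.4369, 0.1667, 0.2668]
eef_rot: [0.585, 0.811, 0.0, 0.0]
contact_force: [0.6, 1.0, 0.2]
opening: 1.005
[0.43690478 0.16666094 0.26681458] [[-0.316  0.949  0.   ]
 [ 0.949  0.316  0.   ]
 [ 0.     0.    -1.   ]] [-0.21287279  0.11145711  0.00683735]
```

```bash
python3 -m pendant '[[[0,0,0],[-0.045,0.022,0],1],[[0,0,0],[-0.085,0.045,0],1],[[0,0,0],[-0.13,0.067,0],1],[[0,0,0],[-0.17,0.09,0],1],[[0,0,0],[-0.213,0.111,0],1],[[0,0,0],[-0.213,0.111,0],1],[[0,0,0],[-0.213,0.111,0],1],[[0,0,0],[-0.213,0.111,0],1]]'
cat >> h.py <<'E'
def wrist(name):
    from plant import r
    from scipy.spatial.transform import Rotation as Ro
    st=r.get_state(); s=dict(r.snapshot("wrist"))
    T=np.eye(4);T[:3,:3]=Ro.from_quat(st["eef_rot"]).as_matrix();T[:3,3]=st["tool_pos"]
    M=np.linalg.inv(T@s["T_tool_cam"]);s["R"],s["t"]=M[:3,:3],M[:3,3];s["st"]=st
    pickle.dump(s,open(name+".pkl","wb"));cv2.imwrite(f"pics/{name}.png",s["image"][:,:,::-1]); return s
E
python3 - <<'E'
from h import *
s=wrist("w1");print(s["st"]["tool_pos"],s["st"]["q"].round(2),s["mtx"][0,0],proj(s,(.62,0,.11)))
E
```

```text
clock: 1.95
tool_pos: [0.6077, 0.0026, 0.2665]
eef_rot: [0.584, 0.812, 0.0, -0.001]
contact_force: [-0.4, 0.5, 0.5]
opening: 0.995
[0.60771237 0.00260373 0.26653214] [ 0.18  0.67 -0.47  1.59  0.35  0.97  1.5 ] 330.2715251713547 [313.53217657 197.16137981]
```

View pics/w1.png

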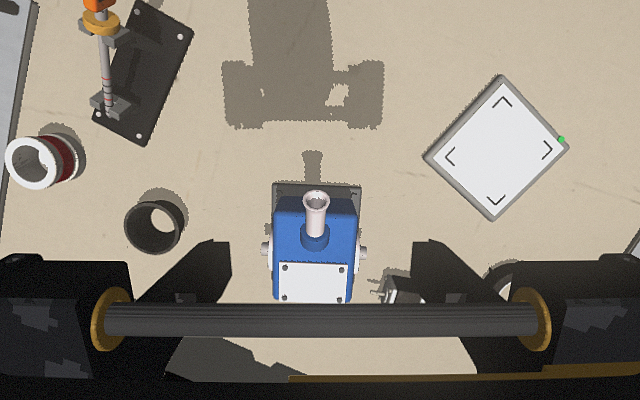

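The wrist view shows the mouth ring near (316,200), the cover screws at (284,267), (341,267), (341,299) and (284,299), and the panel corners at (502,75), (568,146), (493,220) and (424,156).

Run:
```python
from h import *
s=L("w1");im=s["image"];g=cv2.cvtColor(im,cv2.COLOR_RGB2GRAY);hsv=cv2.cvtColor(im,cv2.COLOR_RGB2HSV)
# screws: dark minima on white cover
def dark(u,v):
    w=g[v-5:v+6,u-5:u+6].astype(float);w=np.clip(np.median(w)-40-w,0,None);y,x=np.mgrid[-5:6,-5:6];return (u+(w*x).sum()/w.sum(),v+(w*y).sum()/w.sum())
P=[onz(s,dark(u,v),.08) for u,v in[(284,267),(341,267),(341,299),(284,299)]]
P=np.array(P);print(P.round(4))
a=np.degrees(np.arctan2(*(P[[3,2]].sum(0)-P[[0,1]].sum(0))[[1,0]]));d=P[[0,3]].sum(0)-P[[1,2]].sum(0);print("heading",a,np.degrees(np.arctan2(d[0],-d[1])), np.degrees(np.arctan2(-d[0],d[1])),P.mean(0))
print("panel",np.mean([onz(s,uv,.013) for uv in[(502,75),(568,146),(493,220),(424,156)]],0))
big=cv2.resize(im[180:250,285:350,::-1],None,fx=8,fy=8,interpolation=cv2.INTER_CUBIC)
for k in range(0,70,10): cv2.line(big,(0,k*8),(10,k*8),(0,0,255),1);cv2.line(big,(k*8,0),(k*8,10),(0,0,255),1)
cv2.imwrite("pics/m.png",big)
```

```text
[[ 0.7137 -0.003   0.08  ]
 [ 0.6929  0.0551  0.08  ]
 [ 0.7354  0.0701  0.08  ]
 [ 0.7551  0.0086  0.08  ]]
heading 17.571021362156642 18.729355225835484 -161.2706447741645 [0.72428173 0.03269452 0.08      ]
panel [0.5225349  0.19826083 0.013     ]
```

View pics/m.png

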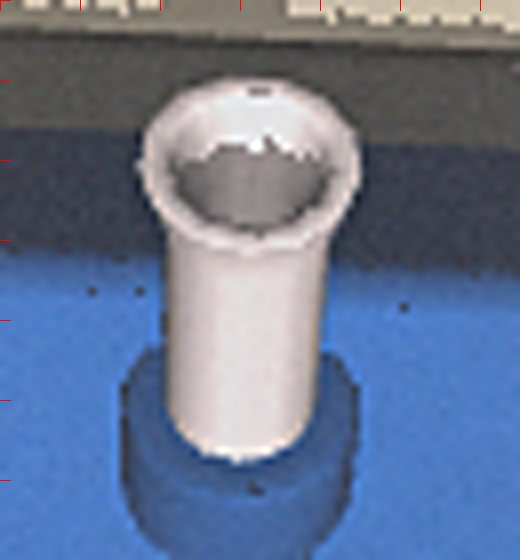

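Run:
```python
from h import *
from scipy.optimize import brentq
s=L("w1");f=lambda X,Y:(285+(X+.5)/8-.5,180+(Y+.5)/8-.5)
M=onz(s,f(251,163),.11);c,d1=ray(s,f(251,163));_,d2=ray(s,f(241.5,430));n=np.cross(d1,d2)
k=np.radians(35);D=lambda h:np.array([np.cos(k)*np.cos(h),np.cos(k)*np.sin(h),-np.sin(k)])
print(M,np.degrees(brentq(lambda h:n@D(h),-.2,.8)))
for h in(17,18,19,20): print(h,(np.array(proj(s,M+.06*D(np.radians(h))))-(284.5,179.5))*8)
# origin relative: cover centre lies on unit axis?
P=np.array([.7243,.0327]);e=P-M[:2];print(np.degrees(np.arctan2(e[1],e[0])))
```

```text
[0.6218478  0.00296789 0.11      ] 16.25926853753845
17 [246.35086468 441.2010714 ]
18 [252.73276107 441.30418465]
19 [259.11516235 441.30378393]
20 [265.49635052 441.19986962]
16.182979566321787
```

```bash
python3 -m pendant '[[[0,0,0.1],[-0.03,-0.03,0],1],[[0,0,0.2],[-0.06,-0.06,0.0],1],[[0,0,0.3],[-0.09,-0.09,0],1],[[0,0,0.4],[-0.12,-0.12,0.01],1],[[0,0,0.5],[-0.15,-0.15,0.02],1],[[0,0,0.534],[-0.172,-0.168,0.02],1],[[0,0,0.534],[-0.172,-0.168,0.02],1],[[0,0,0.534],[-0.172,-0.168,0.02],1]]'
python3 - <<'E'
from h import *
s=wrist("w2");print(s["st"]["tool_pos"],s["st"]["q"].round(2),proj(s,(.503,-.2135,.128)))
big=cv2.resize(s["image"][60:260,220:420,::-1],None,fx=3,fy=3,interpolation=cv2.INTER_CUBIC)
cv2.imwrite("pics/w2c.png",big)
E
```

```text
clock: 2.8
tool_pos: [0.5038, -0.214, 0.2471]
eef_rot: [0.777, 0.629, 0.0, -0.0]
contact_force: [-0.2, 1.1, -0.1]
opening: 1.001
[ 0.50376456 -0.21399934  0.2470759 ] [ 0.52  0.6  -0.33  1.8   0.26  0.79  1.42] [321.4991201  195.73747997]
```

View pics/w2c.png

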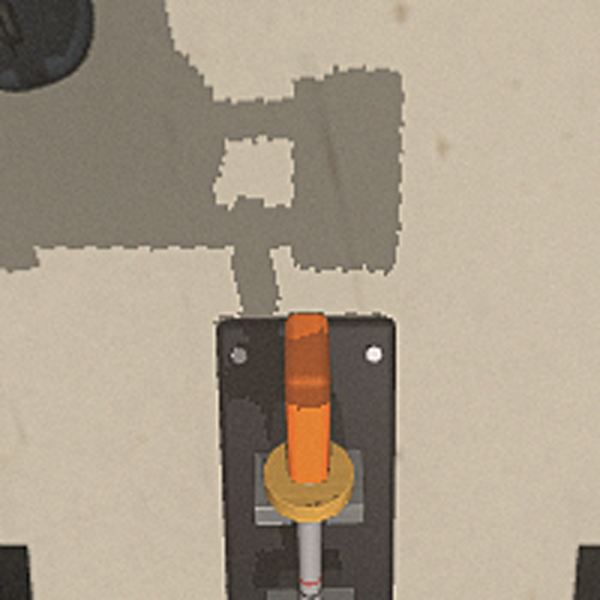

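The handle runs straight down the picture, with its rear end at (322,165), its front at (322,220) and the collar centre near (322,219). I'll compare that with the projected geometry.

Run:
```python
from h import *
from scipy.optimize import least_squares
s=L("w2");k=np.radians(35)
def ax(h): 
    x=np.array([np.cos(k)*np.cos(h),np.cos(k)*np.sin(h),-np.sin(k)]);y=np.array([-np.sin(h),np.cos(h),0]);return x,y,np.cross(x,y)
def pt(p,l): x,y,z=ax(p[3]);return p[:3]+l[0]*x+l[1]*y+l[2]*z
p=np.array([.5025,-.2138,.127,np.radians(-12)])
c=lambda l:(proj(s,pt(p,l))-(220,60)+.5)*3-.5
for l in[(-23,0,13),(-23,0,-13),(23,0,13),(41,0,0),(41,14,0),(41,-14,0),(41,0,-14),(100,0,0)]: print(l,c(np.array(l)/1000).round(1))
im=s["image"];hsv=cv2.cvtColor(im,cv2.COLOR_RGB2HSV);m=cv2.inRange(hsv,(4,170,90),(16,255,255))
for v in range(164,222,6):
    u=np.where(m[v,300:345])[0]+300; print(v,u.min(),u.max(),end=' | ')
```

```text
(-23, 0, 13) [304.1 387.3]
(-23, 0, -13) [303.9 311.5]
(23, 0, 13) [304.1 493.2]
(41, 0, 0) [304.  491.2]
(41, 14, 0) [350.1 491.1]
(41, -14, 0) [257.9 491.3]
(41, 0, -14) [303.9 454.1]
(100, 0, 0) [304.  586.3]Traceback (most recent call last):
  File "<stdin>", line 12, in <module>
    return umr_minimum(a, axis, None, out, keepdims, initial, where)
ValueError: zero-size array to reduction operation minimum which has no identity
```

```bash
python3 -m pendant '[[[0,0,-0.012],[0.001,-0.001,0.03],1],[[0,0,-0.012],[0.001,-0.001,0.06],1],[[0,0,-0.012],[0.001,-0.001,0.09],1],[[0,0,-0.012],[0.001,-0.001,0.11],1],[[0,0,-0.012],[0.001,-0.001,0.122],1],[[0,0,-0.012],[0.001,-0.001,0.131],1],[[0,0,-0.012],[0.001,-0.001,0.131],1],[[0,0,-0.012],[0.001,-0.001,0.131],1]]' 40
python3 -m pendant '[[[0,0,0],[0,0,0],0],[[0,0,0],[0,0,0],0],[[0,0,0],[0,0,0],0],[[0,0,0],[0,0,0],0],[[0,0,0],[0,0,0],0],[[0,0,0],[0,0,0],0],[[0,0,0],[0,0,0],0],[[0,0,0],[0,0,0],0],[[0,0,0],[0,0,0],0],[[0,0,0],[0,0,0],0]]' 40
```

```text
clock: 3.65
tool_pos: [0.5037, -0.2137, 0.1163]
eef_rot: [0.774, 0.633, 0.0, 0.0]
contact_force: [0.3, -0.5, -0.2]
opening: 1.001
clock: 4.65
tool_pos: [0.5029, -0.2135, 0.1157]
eef_rot: [0.774, 0.633, 0.0, -0.0]
contact_force: [1.4, 0.8, -0.7]
opening: 0.132
```

```bash
python3 -m pendant '[[[0,0,0],[0,0,-0.01],0],[[0,0,0],[0,0,-0.03],0],[[0,0,0],[0,0,-0.06],0],[[0,0,0],[0,0,-0.09],0],[[0,0,0],[0,0,-0.12],0],[[0,0,0],[0,0,-0.14],0],[[0,0,0],[0,0,-0.14],0],[[0,0,0],[0,0,-0.14],0],[[0,0,0],[0,0,-0.14],0],[[0,0,0],[0,0,-0.14],0]]' 40
python3 - <<'E'
from h import *
from plant import r
s=wrist("w3");print(s["st"]["tool_pos"],s["st"]["eef_rot"],s["st"]["q"].round(2))
from plant import r
for n in("scene","top"):
    pickle.dump(r.snapshot(n),open(n+"2.pkl","wb"))
A=cv2.resize(s["image"][:,160:480,::-1],(480,600))
t=L("top2")["image"][150:250,360:440,::-1];c=L("scene2")["image"][200:300,280:400,::-1]
B=np.vstack([cv2.resize(np.clip(x*1.5,0,255).astype('uint8'),(320,h)) for x,h in((t,340),(c,260))])
cv2.imwrite("pics/w3.png",np.hstack([A,B]))
E
```

```text
clock: 5.65
tool_pos: [0.5022, -0.2138, 0.2545]
eef_rot: [0.774, 0.633, -0.001, -0.001]
contact_force: [-0.4, 0.1, -1.0]
opening: 0.134
[ 0.50216405 -0.21375433  0.25446148] [ 7.74056277e-01  6.33115381e-01 -6.96465993e-04 -1.14450655e-03] [ 0.53  0.59 -0.35  1.79  0.26  0.81  1.43]
```

View pics/w3.png

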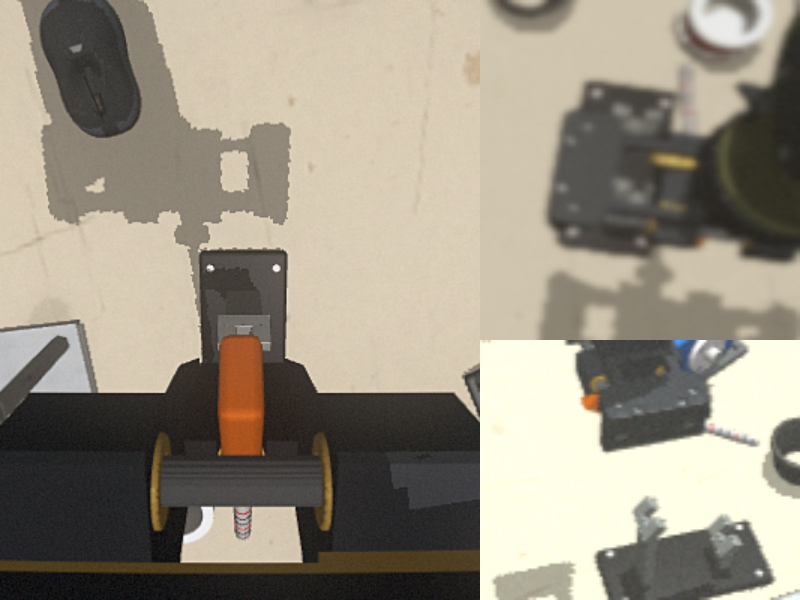

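The rod is lifted clear of the forks. Its tip appears at wrist (322,358), top (411,170) and scene (384,239), so I'll triangulate it in tool coordinates.

Run:
```python
from h import *
from scipy.spatial.transform import Rotation as Ro
w,t,s=L("w3"),L("top2"),L("scene2")
rs=[ray(w,(322,358)),ray(t,(411.2,170)),ray(s,(383.7,239.2))]
A=np.zeros((3,3));B=np.zeros(3)
for c,d in rs: P=np.eye(3)-np.outer(d,d);A+=P;B+=P@c
X=np.linalg.solve(A,B);R=Ro.from_quat(w["st"]["eef_rot"]).as_matrix();p=w["st"]["tool_pos"]
print(X,[np.linalg.norm((np.eye(3)-np.outer(d,d))@(X-c)) for c,d in rs])
for a,b in((0,1),(0,2),(1,2)): print((R.T@(tri(rs[a],rs[b])[0]-p)).round(4))
k=np.radians(35);print("expected",[0,.151*np.cos(k),-.011+.151*np.sin(k)],"got",R.T@(X-p))
print(R.round(4)); print("exp px",proj(w,p+R@np.array([0,.151*np.cos(k),-.011+.151*np.sin(k)])))
```

```text
[ 0.62100963 -0.23879173  0.17701519] [np.float64(0.001674381017261839), np.float64(0.001415418728607711), np.float64(0.0010422588785886583)]
[-1.000e-04  1.188e-01  7.250e-02]
[0.0003 0.1237 0.0793]
[-0.0019  0.1214  0.0773]
expected [0, np.float64(0.12369195868763776), np.float64(0.07561004188900795)] got [-0.00099827  0.12165551  0.07712335]
[[ 1.983e-01  9.801e-01 -2.500e-03]
 [ 9.801e-01 -1.983e-01  9.000e-04]
 [ 4.000e-04 -2.700e-03 -1.000e+00]]
exp px [321.33495486 360.52715193]
```

```bash
cat >> h.py <<'E'
from scipy.spatial.transform import Rotation as Ro
TIP=np.array([-.0005,.122,.0765]);MO=np.array([.6213,.002,.1105])
def plan(back,head=17.,M=MO,tip=TIP,slant=35.):
    "TCP pose with the tip 'back' m outside the mouth on the bore axis; rows' turn and shift from now"
    from plant import r
    st=r.get_state();R0=Ro.from_quat(st["eef_rot"]);p0=st["tool_pos"];h,k=np.radians([head,slant])
    D=np.array([np.cos(k)*np.cos(h),np.cos(k)*np.sin(h),-np.sin(k)])
    y=np.array([np.cos(h),np.sin(h),0]);z=np.array([0,0,-1.]);R=np.array([np.cross(y,z),y,z]).T
    p=M-back*D-R@tip
    print("turn",(R0.inv()*Ro.from_matrix(R)).as_rotvec().round(4),"shift",R0.inv().apply(p-p0).round(4),"axis in tool",R0.inv().apply(D).round(4),"p",p)
E
python3 -c "
from h import *
plan(.04)"
```

```text
turn [-0.0014 -0.0007 -0.4963] shift [ 0.1617 -0.0627  0.0452] axis in tool [0.3898 0.7212 0.5726] p [ 0.47315027 -0.04277107  0.20994306]
```

```bash
python3 -m pendant '[[[0,0,-0.05],[0.015,-0.006,0],0],[[0,0,-0.12],[0.035,-0.015,0],0],[[0,0,-0.2],[0.06,-0.025,0],0],[[0,0,-0.28],[0.09,-0.035,0],0],[[0,0,-0.36],[0.12,-0.045,0],0],[[0,0,-0.44],[0.145,-0.055,0.01],0],[[0,0,-0.496],[0.162,-0.063,0.03],0],[[0,0,-0.496],[0.162,-0.063,0.045],0],[[0,0,-0.496],[0.162,-0.063,0.045],0],[[0,0,-0.496],[0.162,-0.063,0.045],0]]'
python3 -m pendant '[[[0,0,0],[0,0,0],0],[[0,0,0],[0,0,0],0],[[0,0,0],[0,0,0],0]]'
python3 - <<'E'
from h import *
from plant import r
plan(.04)
s=wrist("w4")
for n in("scene","top"):
    pickle.dump(r.snapshot(n),open(n+"3.pkl","wb"))
A=cv2.resize(s["image"][300:400,260:380,::-1],(480,400),interpolation=cv2.INTER_CUBIC)
t=L("top3")["image"][150:200,295:345,::-1];c=L("scene3")["image"][160:210,300:360,::-1]
f=lambda x,w,h:cv2.resize(np.clip(x*1.4,0,255).astype('uint8'),(w,h),interpolation=cv2.INTER_CUBIC)
H=np.zeros((600,800,3),'uint8');H[:400,:400]=f(t,400,400);H[:333,400:]=f(c,400,333);H[400:,:240]=cv2.resize(A,(240,200));H[334:,400:]=0
cv2.imwrite("pics/w4.png",H)
E
```

```text
clock: 6.8
tool_pos: [0.4732, -0.0422, 0.2109]
eef_rot: [0.594, 0.804, -0.0, -0.0]
contact_force: [0.5, -0.0, -1.0]
opening: 0.138
clock: 7.1
tool_pos: [0.4737, -0.0429, 0.2112]
eef_rot: [0.595, 0.804, 0.0, 0.0]
contact_force: [0.5, -0.1, -1.7]
opening: 0.135
turn [ 0.001   0.0003 -0.0011] shift [ 0.0003 -0.0004  0.0013] axis in tool [0.0011 0.8186 0.5744] p [ 0.47315027 -0.04277107  0.20994306]
```

View pics/w4.png

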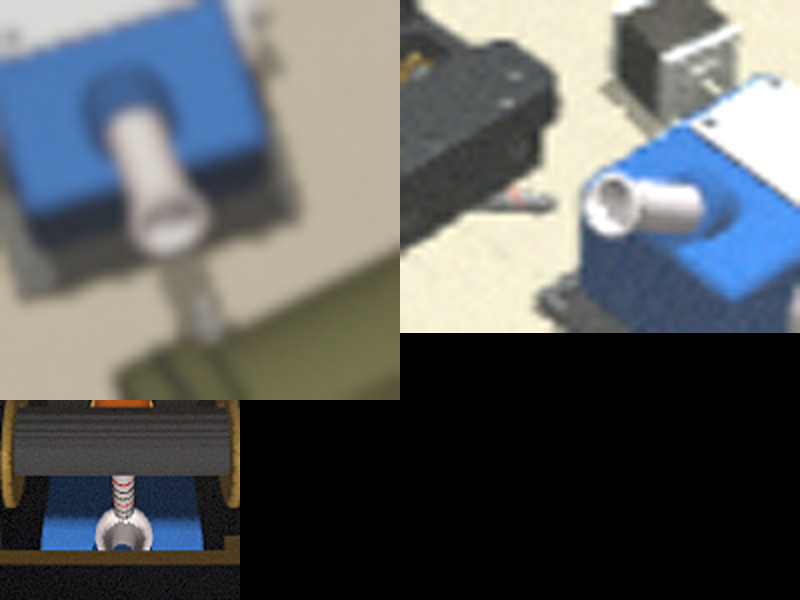

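Run:
```python
from h import *
h,k=np.radians([17,35]);D=np.array([np.cos(k)*np.cos(h),np.cos(k)*np.sin(h),-np.sin(k)])
U=np.array([np.sin(k)*np.cos(h),np.sin(k)*np.sin(h),np.cos(k)])
T=MO-.0396*D+np.array([0,0,.001])
for n,o,sc in(("scene3",(300,160),6.667),("top3",(295,150),8)):
    s=L(n);f=lambda X:((proj(s,X)-o+.5)*sc).round(1)
    print(n,"mouth",f(MO),"tip",f(T),"tip U+3mm",f(T+.003*U),"in",f(MO+.05*D))
s=L("w4");print("wrist mouth",(proj(s,MO)-(260,300))*2,"tip",(proj(s,T)-(260,300))*2,"U+3",(proj(s,T+.003*U)-(260,300))*2)
```

```text
scene3 mouth [209.7 204.7] tip [150.8 199.5] tip U+3mm [154.3 192.8] in [279.5 208.6]
top3 mouth [169.7 223.9] tip [200.2 299.2] tip U+3mm [198.6 292.7] in [133.5 133.9]
wrist mouth [121.61378947 134.23994227] tip [121.49916791 114.79471423] U+3 [121.5081486  122.80107615]
```

```bash
python3 -m pendant '[[[0,0,0],[0,0.0123,0.0086],0],[[0,0,0],[0,0.0246,0.0172],0],[[0,0,0],[0,0.0328,0.023],0],[[0,0,0],[0,0.041,0.0287],0],[[0,0,0],[0,0.049,0.0344],0],[[0,0,0],[0,0.049,0.0344],0],[[0,0,0],[0,0.049,0.0344],0]]'
python3 - <<'E'
from h import *
plan(-.02); s=wrist("w5")
H=cv2.resize(s["image"][280:380,260:380,::-1],(480,400),interpolation=cv2.INTER_CUBIC)
from plant import r
c=r.snapshot("scene")["image"][160:210,300:360,::-1]
cv2.imwrite("pics/w5.png",np.hstack([H,cv2.resize(np.clip(c*1.4,0,255).astype('uint8'),(320,400),interpolation=cv2.INTER_CUBIC)]))
E
```

```text
clock: 7.95
tool_pos: [0.52, -0.0283, 0.176]
eef_rot: [0.595, 0.804, -0.0, -0.0]
contact_force: [0.1, -0.3, -0.9]
opening: 0.129
turn [-0.0007 -0.0002 -0.0004] shift [-0.0001  0.0001  0.0005] axis in tool [2.000e-04 8.196e-01 5.730e-01] p [ 0.52015181 -0.02840126  0.17552847]
```

View pics/w5.png

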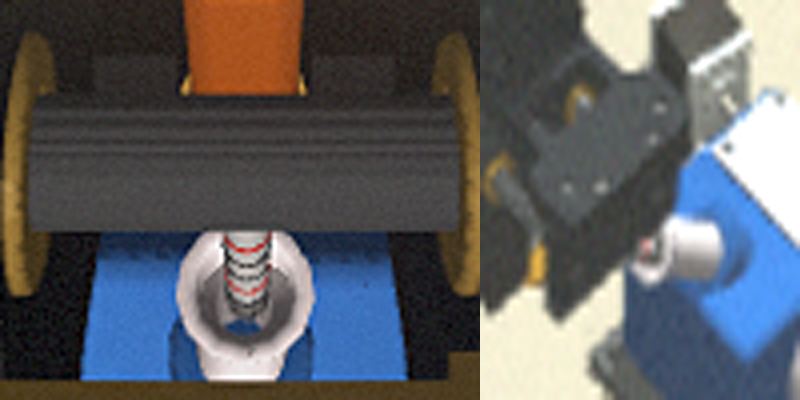

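The rod tip is inside the flare, centred to within about 1 px: rod at x=247, mouth at x=245. There is no contact force, so I'll go on.

```bash
python3 -m pendant '[[[0,0,0],[0,0.0082,0.0057],0],[[0,0,0],[0,0.0164,0.0115],0],[[0,0,0],[0,0.0246,0.0172],0],[[0,0,0],[0,0.0328,0.0229],0],[[0,0,0],[0,0.041,0.0287],0],[[0,0,0],[0,0.041,0.0287],0]]'
python3 -c "
from h import *
plan(-.07)"
```

```text
clock: 8.65
tool_pos: [0.5605, -0.0157, 0.1467]
eef_rot: [0.595, 0.804, 0.0, -0.0]
contact_force: [0.9, -0.4, -1.3]
opening: 0.137
turn [ 0.0004 -0.0006 -0.0001] shift [-0.0003 -0.0013 -0.0002] axis in tool [-3.000e-04  8.189e-01  5.739e-01] p [ 0.55931976 -0.01642641  0.14684965]
```

```bash
python3 -m pendant '[[[0,0,0],[0,0.0082,0.0057],0],[[0,0,0],[0,0.0164,0.0115],0],[[0,0,0],[0,0.0221,0.0155],0],[[0,0,0],[0,0.0262,0.0184],0],[[0,0,0],[0,0.0262,0.0184],0]]'
python3 -m pendant '[[[0,0,0],[0,0.002,0.0014],0],[[0,0,0],[0,0.004,0.0029],0],[[0,0,0],[0,0.004,0.0029],0]]'
```

```text
clock: 9.15
tool_pos: [0.5851, -0.0085, 0.1288]
eef_rot: [0.595, 0.804, 0.0, 0.0]
contact_force: [0.1, -1.0, -1.7]
opening: 0.133
clock: 9.45
tool_pos: [0.5885, -0.0076, 0.1263]
eef_rot: [0.595, 0.804, 0.0, 0.0]
contact_force: [0.7, -0.3, -0.8]
opening: 0.13
```

```bash
python3 -m pendant '[[[0,0,0],[0,0.0016,0.0011],0],[[0,0,0],[0,0.0024,0.0017],0],[[0,0,0],[0,0.0024,0.0017],0]]'; python3 -c "
from h import *
plan(-.11)"
```

```text
clock: 9.75
tool_pos: [0.5889, -0.0075, 0.1257]
eef_rot: [0.595, 0.804, -0.002, -0.001]
contact_force: [-6.6, -0.6, 11.2]
opening: 0.138
turn [-0.0034  0.0008 -0.0007] shift [0.0001 0.0019 0.0018] axis in tool [0.0011 0.8211 0.5708] p [ 0.59065412 -0.00684654  0.12390659]
```

```bash
python3 -m pendant '[[[0,0,0],[0,0.0008,0.0006],0],[[0,0,0],[0,0.0008,0.0006],0],[[0,0,0],[0,0.0008,0.0006],0],[[0,0,0],[0,0.0008,0.0006],0],[[0,0,0],[0,0.0008,0.0006],0],[[0,0,0],[0,0.0008,0.0006],0],[[0,0,0],[0,0.0008,0.0006],0]]'
python3 - <<'E'
from h import *
from plant import r
plan(-.11);s=wrist("w6")
f=lambda x,w,h:cv2.resize(np.clip(x*1.4,0,255).astype('uint8'),(w,h),interpolation=cv2.INTER_CUBIC)
c=r.snapshot("scene")["image"][160:220,300:380,::-1];t=r.snapshot("top")["image"][150:200,295:345,::-1]
cv2.imwrite("pics/w6.png",np.hstack([f(s["image"][240:390,240:400,::-1],400,375),f(c,400,375)]))
E
```

```text
clock: 10.45
tool_pos: [0.5889, -0.0073, 0.1255]
eef_rot: [0.595, 0.804, -0.002, -0.001]
contact_force: [-8.8, -0.3, 15.2]
opening: 0.135
turn [-0.0047  0.0009 -0.0007] shift [-0.      0.0018  0.0016] axis in tool [0.0011 0.8218 0.5697] p [ 0.59065412 -0.00684654  0.12390659]
```

View pics/w6.png

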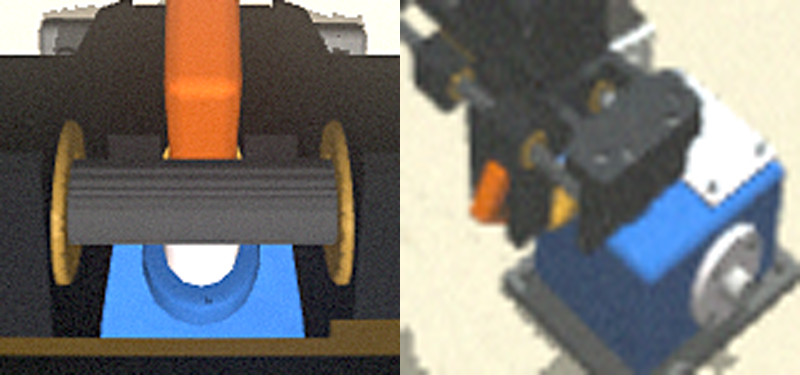

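The rim is hidden, so this picture does not settle it. Axial force is about 15 N, and the stop lies within 2.5 mm of the predicted depth. To confirm the stop, I'll take off the side load and push slightly harder.

```bash
python3 -m pendant '[[[0,0,0],[0,0.0006,-0.0008],0],[[0,0,0],[0,0.0012,-0.0004],0],[[0,0,0],[0,0.002,0.0002],0],[[0,0,0],[0,0.002,0.0002],0],[[0,0,0],[0,0.002,0.0002],0],[[0,0,0],[0,0.002,0.0002],0],[[0,0,0],[0,0.002,0.0002],0],[[0,0,0],[0,0.002,0.0002],0],[[0,0,0],[0,0.002,0.0002],0],[[0,0,0],[0,0.002,0.0002],0]]'
python3 -c "
from h import *
plan(-.11)"
```

```text
clock: 11.6
tool_pos: [0.589, -0.0072, 0.1254]
eef_rot: [0.595, 0.804, -0.004, -0.002]
contact_force: [-12.6, -2.1, 21.4]
opening: 0.135
turn [-0.0086  0.0011 -0.0008] shift [-0.0001  0.0017  0.0015] axis in tool [0.0013 0.824  0.5665] p [ 0.59065412 -0.00684654  0.12390659]
```

Run:
```python
from h import *
from plant import r
st=r.get_state();R=Ro.from_quat(st["eef_rot"]);print(R.inv().apply(st["contact_force"]),R.inv().apply(st["moment"]),st["moment"],st["joint_torque"].round(2))
```

```text
[  1.6334077  -12.88519611 -21.27381856] [2.37501504 0.31563218 0.07840764] [-0.39134187  2.3635387  -0.08369126] [ -1.43 -43.46  -3.74 -14.19   0.78  -3.62   0.05]
```

The fingers have about 15 mm of clearance from the tube, and the stop is hard at the predicted depth, so this is the collar on the rim. It has been held there for more than 1.5 s. I'll withdraw along the bore.

```bash
python3 -m pendant '[[[0,0,0],[0,-0.0088,-0.0049],0],[[0,0,0],[0,-0.0211,-0.0135],0],[[0,0,0],[0,-0.0375,-0.025],0],[[0,0,0],[0,-0.0538,-0.0365],0],[[0,0,0],[0,-0.0743,-0.0508],0],[[0,0,0],[0,-0.0948,-0.0652],0],[[0,0,0],[0,-0.115,-0.0795],0],[[0,0,0],[0,-0.131,-0.091],0],[[0,0,0],[0,-0.131,-0.091],0],[[0,0,0],[0,-0.131,-0.091],0]]'
python3 - <<'E'
from h import *
from plant import r
plan(.05);s=wrist("w7");st=s["st"]
print(st["q"].round(2),st["tool_pos"])
for n in("scene","top"): pickle.dump(r.snapshot(n),open(n+"7.pkl","wb"))
p,R=st["tool_pos"],Ro.from_quat(st["eef_rot"]);print("tip",p+R.apply(TIP),proj(s,p+R.apply(TIP)),proj(L("scene7"),p+R.apply(TIP)))
E
```

```text
clock: 12.6
tool_pos: [0.4688, -0.0441, 0.2149]
eef_rot: [0.595, 0.804, 0.001, 0.0]
contact_force: [-0.1, 0.6, -1.8]
opening: 0.13
turn [ 0.0016  0.0001 -0.0006] shift [ 0.     -0.0036 -0.0008] axis in tool [5.000e-04 8.182e-01 5.749e-01] p [ 0.46531668 -0.04516604  0.21567882]
[ 0.28  0.57 -0.44  2.05  0.41  0.61  1.42] [ 0.46875378 -0.0441376   0.21490597]
tip [ 0.58570803 -0.00898316  0.13860152] [320.14823895 358.13893659] [320.79645972 189.08245486]
```

```bash
cat >> h.py <<'E'
def level(tipw,phi=65.,a=35.,tip=TIP):
    from plant import r
    st=r.get_state();R0=Ro.from_quat(st["eef_rot"]);p0=st["tool_pos"];h=np.radians(phi)
    y=np.array([np.cos(h),np.sin(h),0]);z=np.array([0,0,-1.])
    R=Ro.from_matrix(np.array([np.cross(y,z),y,z]).T)*Ro.from_rotvec([-np.radians(a),0,0])
    p=np.array(tipw)-R.apply(tip)
    print("turn",(R0.inv()*R).as_rotvec().round(4),"shift",R0.inv().apply(p-p0).round(4),"p",p, "tip now",p0+R0.apply(tip))
E
python3 - <<'E'
from h import *
from scipy.spatial.transform import Rotation as Ro
level((.522,.198,.113))
# w7 / scene tip check by dark-vs-rod: show the crops
s=L("w7");sc=L("scene7");t=L("top7")
f=lambda x,w,h:cv2.resize(np.clip(x*1.4,0,255).astype('uint8'),(w,h),interpolation=cv2.INTER_CUBIC)
cv2.imwrite("pics/w7.png",np.hstack([f(s["image"][320:380,290:350,::-1],400,400),f(sc["image"][165:205,300:340,::-1],400,400)]))
E
```

```text
turn [-0.5736  0.2552 -0.811 ] shift [0.109  0.0249 0.1087] p [0.46076794 0.06787052 0.10568881] tip now [ 0.58563639 -0.00851709  0.13782928]
```

View pics/w7.png

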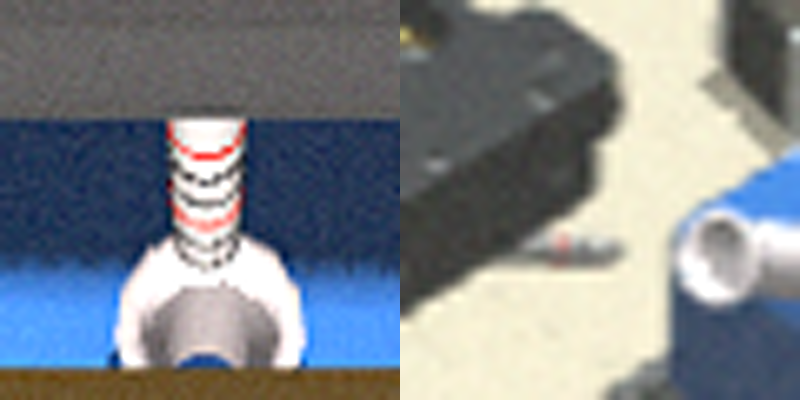

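The rod is right out of the tube. Its tip is at wrist (321,360) and scene (322,190), about 1–2 px from prediction, so it has not slipped in the grip. Now I'll move over the panel and level it.

```bash
python3 -m pendant '[[[0,0,0],[0,0,-0.03],0],[[-0.06,0.026,-0.081],[0.01,0,-0.06],0],[[-0.13,0.06,-0.185],[0.03,0.005,-0.06],0],[[-0.21,0.094,-0.29],[0.05,0.01,-0.05],0],[[-0.28,0.125,-0.4],[0.07,0.015,-0.03],0],[[-0.35,0.156,-0.5],[0.09,0.02,0],0],[[-0.42,0.19,-0.6],[0.109,0.025,0.03],0],[[-0.5,0.222,-0.707],[0.109,0.025,0.06],0],[[-0.5736,0.255,-0.811],[0.109,0.025,0.08],0],[[-0.5736,0.255,-0.811],[0.109,0.025,0.09],0]]'
python3 -m pendant '[[[0,0,0],[0,0,0],0],[[0,0,0],[0,0,0],0],[[0,0,0],[0,0,0],0]]'
python3 - <<'E'
from h import *
from plant import r
level((.522,.198,.113),tip=np.array([-.0003,.123,.0762]));print(r.get_state()["q"].round(2))
E
```

```text
clock: 13.75
tool_pos: [0.4393, 0.0543, 0.1492]
eef_rot: [0.294, 0.936, 0.192, 0.011]
contact_force: [-0.5, -0.7, -1.3]
opening: 0.134
clock: 14.05
tool_pos: [0.4392, 0.0542, 0.1506]
eef_rot: [0.295, 0.936, 0.191, 0.011]
contact_force: [0.4, -0.4, -1.6]
opening: 0.135
turn [-0.2278 -0.0076 -0.1827] shift [-0.0148  0.0049  0.0498] p [0.46067573 0.06719955 0.10486948] tip now [0.51702733 0.17341026 0.1248589 ]
[ 0.57  0.81 -0.89  2.31  1.32  0.26  1.15]
```

```bash
python3 -m pendant '[[[-0.11,-0.004,-0.09],[-0.007,0.002,0.02],0],[[-0.228,-0.008,-0.183],[-0.015,0.005,0.03],0],[[-0.228,-0.008,-0.183],[-0.015,0.005,0.05],0],[[-0.228,-0.008,-0.183],[-0.015,0.005,0.05],0],[[-0.228,-0.008,-0.183],[-0.015,0.005,0.05],0],[[-0.228,-0.008,-0.183],[-0.015,0.005,0.05],0],[[-0.228,-0.008,-0.183],[-0.015,0.005,0.05],0],[[-0.228,-0.008,-0.183],[-0.015,0.005,0.05],0]]'
python3 - <<'E'
from h import *
from plant import r
level((.522,.198,.113),tip=np.array([-.0003,.123,.0762]));print(r.get_state()["q"].round(2))
E
```

```text
clock: 14.85
tool_pos: [0.4609, 0.067, 0.105]
eef_rot: [0.205, 0.932, 0.293, 0.066]
contact_force: [-0.3, -0.7, -1.2]
opening: 0.132
turn [-0.0017  0.0007  0.0033] shift [ 0.0003 -0.      0.0002] p [0.46067573 0.06719955 0.10486948] tip now [0.52188762 0.19799405 0.11289651]
[ 0.74  1.12 -1.1   2.35  2.07  0.4   0.79]
```

Reached. I'll check it from the fixed cameras.

Run:
```python
from h import *
from plant import r
for n in("scene","top"): pickle.dump(r.snapshot(n),open(n+"8.pkl","wb"))
sc,t=L("scene8"),L("top8");X=(.522,.198,.113)
print(proj(sc,X),proj(t,X), proj(sc,(.522,.198,.013)))
f=lambda x,w,h:cv2.resize(np.clip(x*1.4,0,255).astype('uint8'),(w,h),interpolation=cv2.INTER_CUBIC)
cv2.imwrite("pics/w8.png",np.hstack([f(sc["image"][110:220,240:390,::-1],500,367),f(t["image"][160:270,220:310,::-1],300,367)]))
```

```text
[267.93348086 155.97868502] [242.50109055 215.5504957 ] [270.24085015 181.99153151]
```

View pics/w8.png

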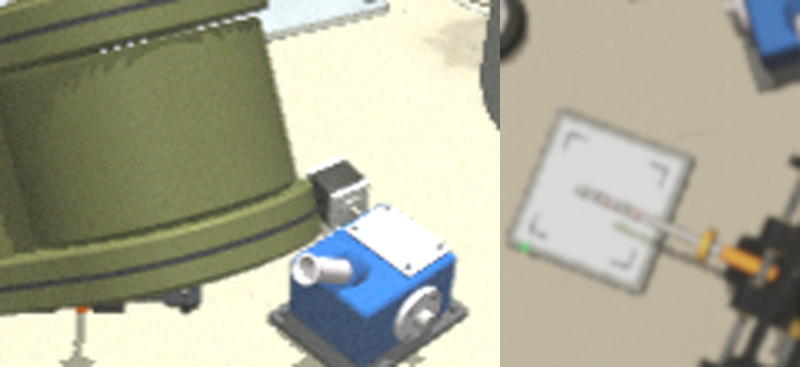

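The top view shows the tip at (243,217), about 3 mm from prediction and near the panel's middle. As a last check on level, I'll compare the rod's red ring marks in the wrist camera with their positions before the move.

Run:
```python
from h import *
s=wrist("w9");
for n in("w3","w7","w9"):
    im=L(n)["image"][330:365,305:340];hsv=cv2.cvtColor(im,cv2.COLOR_RGB2HSV)
    m=(((hsv[...,0]<8)|(hsv[...,0]>172))&(hsv[...,1]>110)&(hsv[...,2]>60));y,x=np.nonzero(m);print(n,m.sum(),x.mean()+305,y.mean()+330)
level((.522,.198,.113)); from plant import r; print(abs(r.get_state()["qd"]).max())
r.finish_job()
```

```text
w3 25 321.08 344.72
w7 20 320.6 344.6
w9 17 321.11764705882354 344.94117647058823
turn [-0.0011  0.      0.0024] shift [ 0.0002  0.0014 -0.0005] p [0.46076794 0.06787052 0.10568881] tip now [0.52155937 0.19720742 0.1116529 ]
0.012937775164639138
the job is handed in; nothing more can be done
```

I took the gauge rod from its rest and pushed it down the guide tube until it met a firm stop. I held it there for over 1.5 s, drew it right out, and handed the job in still holding it level over the panel. The clock read about 15 s.

**Stop in the tube:** The rod stopped dead with about 25 N on the wrist, 2–3 mm short of my estimated full depth, which is within my measuring error. The gripper hid the rim, so the collar seating rests on force and position, not on a direct view. The force also pointed more upward than the bore axis, which I put down to friction on the rim or contact with the bore.

**Final pose:** From the arm's reading, the tip is at about (0.522, 0.197, 0.112), roughly 10 cm above the panel and within 1 mm of its middle. The top camera puts it about 3–4 mm from there. The level is good to about 0.1° by the arm pose. That assumes the rod is still at 35° in the grip, and its ring marks in the wrist view stayed within 0.5 px of where they were after pick-up.

**Other things on the bench:** The measured forces showed no contact with anything else. I did not photograph each of the loose items again at the end.

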